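Shake up the square enamel jar on the jar shaker

TASK

The enamel in the square jar has settled. Turn the shaker's isolator handle clockwise to its on stop, press the square jar, centred and upright, down into the shaker's sprung cup head until the head is fully down and keep it down for a good second, then stand the jar in the middle of the single kiln tile in front of the jar shelf and turn the shaker off again. Do not shift or knock the two round jars.

Things in the scene. Friction and masses are not known exactly. Their poses are not given: they have to be found in the camera images.
- mixer: Jar shaker: grey housing 235 x 150 x 171 mm high, fixed. Origin: centre of its underside; z up, x to its back (front, -x, turned to the robot's right). Its lower front is a panel sloping 38 deg from level, with the rotary isolator. A steel hood 156 mm wide (underside z = 165 mm) juts over the panel to x = -95 mm: reach the isolator square to the panel, not from straight above. Head at x = +35 mm
- switch_grip (a point): Grip point of the isolator handle: on its turning axis, 31 mm out from the panel. z: out of the panel along the axis (38 deg from vertical, to the front); x: along the bar to its pointer end; turns with the handle. Bar 15 mm wide (y), from x = -24 to +36 mm, 10 to 40 mm out from the panel (sloping down past x = +22); under it a collar 40 mm across, 10 mm high
- switch (a joint): Handle angle, rad. 0 = off, pointer straight up the slope at the ring mark; 1.047 = on, pointer at the bar mark, 60 deg clockwise as seen facing the panel (a negative turn about switch_grip's z). An over-centre spring drives it to the nearer stop; about 0.15 N m to get over the middle
- head_top (a point): Centre of the floor of the shaker's cup head, a round black rubber cup 100 mm across, 92 mm inside, with a rim 5 mm above its floor; z up. Floor 194 mm above the bench when up; it sinks with the head
- head (a joint): How far the sprung cup head is pushed down, m: 0 up, 0.008 fully down. It starts to move at about 4 N and is fully down at about 12 N; the jar's own weight does not move it
- jar_square: The jar to shake: square glass jar with rounded edges, round white screw cap, 57 x 56 mm and 85 mm high, 0.2 kg, loose. Origin: centre of its underside; z up through the cap, x and y square to its flat sides. Flat sides up to about 60 mm above its foot; the cap is 46 mm across, from 65 mm up
- jar_round_a: Round cream jar, 60 mm across, 97 mm high, loose; not to be moved. Origin: centre of its underside, z up
- jar_round_b: Round cream jar, 56 mm across, 99 mm high, loose; not to be moved. Origin: centre of its underside, z up
- tile: Pale fireclay kiln tile, the one lying alone near the foot of the jar shelf, 65 x 90 x 12 mm (x, y, z), loose. Origin: centre of its underside; its top is at z = 12 mm
Mind the look-alikes: they are no part of the job. Leave any pink or purple look-alike of the jar_square alone.

How it is judged:
On the way, in this order (a step that is already met when the one before it is completed fails the run):
1. The isolator is turned fully on (value of joint switch above 0.95 rad), for 0.2 s.
2. With the shaker on, the square jar, centred and upright in the cup, presses the head fully down and is kept there for 0.8 s (value of joint switch above 0.95 rad and value of joint head above 0.0068 m and horizontal distance between jar_square and head_top below 0.014 m and z of jar_square in the frame of head_top below 0.005 m and angle between jar_square's own z axis and vertical below 0.14 rad and contact force between jar_square and mixer above 5 N), for 0.8 s.
At the end, for the whole second after the job is handed in: The isolator is back off (within 0.1 rad of its off stop), the cup head is up and empty, the square jar stands upright and still on the kiln tile with its centre within 25 mm of the tile's centre, and both round jars are within 20 mm of where they stood (value of joint switch below 0.1 rad and value of joint head below 0.002 m and horizontal distance between jar_square and tile below 0.025 m and z of jar_square in the frame of tile between 0.009 and 0.016 m and angle between jar_square's own z axis and vertical below 0.08 rad and contact force between jar_square and tile above 0.3 N and linear speed of jar_square below 0.02 m/s and distance of each of jar_round_a, jar_round_b from where it was at the start of the episode below 0.02 m); the robot touches nothing.
It fails at once if a round jar is knocked over or shifted more than 20 mm (distance of any of jar_round_a, jar_round_b from where it was at the start of the episode above 0.02 m or angle between any of jar_round_a, jar_round_b's own z axis and vertical above 0.5 rad).
It also fails if it takes over 72 s, if anything falls off the work surface, if the arm or the gripper's body presses on something with over 40 N, if the wrist force passes 120 N, or if a joint passes its speed limit or range.

ROBOT

A 7-joint arm with a two-finger parallel gripper is mounted at the origin on a cart in front of the work surface, level with it; the furniture and walls round the work are solid. World frame = base frame: x ahead of the robot, y to its left, z up, the work surface at z = 0. Lengths are in m, angles in rad, forces in N, time in s.
With the tool pointing down it reaches from about 0.35 to 0.9 m from the base axis. Payload 8.1 kg.
Tool frame: the origin (TCP) lies at the very end of the fingers, on their centre line; the grasp point (between the pads) lies 19 mm behind it; z points along the fingers, y is the line along which they close (so a half turn about z gives the same grasp; the last joint's range is limited). The gripper opens to 92 mm and grips with 3 to 60 N. Pads are 19 mm wide; open, the fingers measure 130 mm over their backs; the gripper's body (75 mm by 190 mm) begins 47 mm behind the grasp point.
Start: joints at [-1.414, 0.434, 0.025, 1.573, -0.012, 1.134, -0.075], TCP at [0.161, 0.604, 0.227] pointing down, gripper open.
Joint ranges: [-2.62, 2.62], [-0.44, 2.09], [-1.27, 1.32], [0.08, 2.57], [-1.32, 4.46], [0.12, 2], [-2.74, 2.74]. Speed limits (rad/s): [2.22, 2.22, 3.01, 3.01, 3.14, 3.14, 3.14].

INTERFACE

Orientations are given as a rotation vector (axis times angle).
In Python, from cell import observe, get_image, sign_off, find_in, trace, place_of gives the robot as it stands. The module is installed in compiled form; this text tells all that it offers.
- The arm moves only by the shell command python3 -m handwheel 'ROWS' [OPENING] [FORCE]. ROWS is JSON, a list of rows, each a list of 6 numbers: the shift along the tool's x, y, z each as a share of 0.02 m, from -1 to 1, then the turn, a rotation vector about the tool's x, y, z each as a share of 4 degrees, from -1 to 1. A call has 1 to 8 rows; each row shifts and turns the commanded pose from where the row before left it, along the tool's axes as they then stand; what a row does not reach is not made up. A row lasts 1/12 s, in which the tool goes at most 41.7 mm and 7.16 degrees, less where a joint would pass 70% of its speed; a pose out of reach is approached as far as the arm can. A call with a number of a shift or a turn outside -1 to 1 is refused whole. A call with a gripper value outside its range is refused whole. OPENING is the opening, from 0 (shut) to 1 (fully open), set as the call begins (- or left out, the last holds). The fingers move at their own pace and stop on an object; FORCE is the grip in N (left out, the last holds). Time passes only in rows, so rows that do not move let the fingers close. It gives the time, the measured TCP pose, the force, the opening and the grip force at its end, in the units of the state.
- observe(): the state, without advancing time (a new reading comes with each control period).
- get_image(name): name is "scene" or "top" or "wrist"; returns a dict with "image" (400x640x3 uint8, red, green, blue), "fx", "fy", "cx", "cy" (pixels), "position" and "orientation" of the camera in the world. Camera axes: x right, y down, z forward; pixel columns grow to the right and rows downward; lengths in m; the calibration is good to about 2 mm. A picture is of the moment at which its call begins. There is no depth.
- sign_off(): hands the job in; it is judged then, once.
Trained networks look in the newest picture that a camera, given by its name, has taken for a name from the list of things; names that differ only in an ending like _2 or _b are one class to them, and where a whole thing is asked for, a point or a joint stands for the part that bears it (a point fixed in the world has none). Each returns a list of dicts, best first, with "score" (0 to 1); they miss things now and then, are a little off and sometimes report something else, mostly with a low value. They report only what shows in the picture. A call takes as long as a camera call. They do not tell look-alikes from the thing itself.
- find_in(label, camera): "rect" ([centre column, centre row, width, height] as shares, 0 to 1, of the picture: columns of its width, rows of its height, round what is visible of it).
- trace(label, camera): "region" (400x640 bool, what is visible of it) and "rect" ([centre column, centre row, width, height] as shares, 0 to 1, of the picture: columns of its width, rows of its height, round what is visible of it).
- place_of(label, camera): "point" ([column, row] as shares, 0 to 1, of the picture: columns of its width, rows of its height: a listed point, or the origin of a listed thing).
The state is a dict: "clock": time; "joints": joint angles; "dq": joint speeds; "joint_efforts": joint torques, N m; "position": TCP position; "ee_rot": TCP orientation; "force": force on the tool from outside, world axes, zero at the start; "ft_torque": the same for the moment, N m; "width": opening from 0.0 (shut) to 1.0 (fully open); "gripper_force": force on a finger pad.
Only numpy, scipy, OpenCV 4.12 (cv2) and the standard library are available. Lean on these libraries where they do the work, as an engineer would, in place of code of your own. Each camera call takes 0.05 s, during which the arm holds its last target. There are 200 camera calls.

## Working session

There is one attempt and no reset: what is moved stays moved. The work goes in short steps, Python scripts to look and compute and a shell command to move; the robot and the scene stay as the last step left them, time stands still between calls to the robot, and variables do not carry over. Pictures are saved under pics/ and viewed, at most 10 in all, crops included, and the job is handed in when it is done.

```bash
mkdir -p pics; cat > h.py <<'E'
import numpy as np,cv2
from scipy.spatial.transform import Rotation as R
from cell import *
def cam(n):
    d=get_image(n); o=np.array(d["orientation"],float)
    d["R"]=R.from_rotvec(o).as_matrix() if o.shape==(3,) else (R.from_quat(o).as_matrix() if o.shape==(4,) else o)
    d["p"]=np.array(d["position"]); return d
def ray(d,u,v):
    r=d["R"]@np.array([(u-d["cx"])/d["fx"],(v-d["cy"])/d["fy"],1]); return r/np.linalg.norm(r)
def proj(d,P):
    c=d["R"].T@(np.array(P)-d["p"]); return c[0]/c[2]*d["fx"]+d["cx"],c[1]/c[2]*d["fy"]+d["cy"]
def atz(d,u,v,z):
    r=ray(d,u,v); return d["p"]+r*(z-d["p"][2])/r[2]
def tri(obs):
    A=0;b=0
    for d,u,v in obs:
        r=ray(d,u,v);M=np.eye(3)-np.outer(r,r);A=A+M;b=b+M@d["p"]
    P=np.linalg.solve(A,b); return P,[np.hypot(*(np.array(proj(d,P))-[u,v])) for d,u,v in obs]
def save(d,n,box=None,s=1):
    im=d["image"][:,:,::-1]
    if box: im=im[box[1]:box[3],box[0]:box[2]]
    cv2.imwrite("pics/"+n,cv2.resize(im,None,fx=s,fy=s,interpolation=cv2.INTER_CUBIC))
E
python3 - <<'E'
from h import *
np.set_printoptions(precision=4,suppress=True)
for c in("scene","top"):
    d=cam(c);save(d,c+"1.png");print(c,d["orientation"],d["p"],d["fx"],d["cx"],d["cy"])
    for l in("mixer","switch_grip","head_top","jar_square","jar_round_a","tile"):
        print(l,[(round(x["score"],2),np.round(np.array(x["point"])*[640,400],1)) for x in place_of(l,c)])
        print('   rect',[(round(x["score"],2),np.round(np.array(x["rect"])*[640,400,640,400],0)) for x in find_in(l,c)])
s=observe();print(s)
E
```

```text
scene [-2.2689  0.5358 -0.2043] [ 0.0977 -1.0447  1.0085] 408.07964466194437 309.5318239393249 203.27188203504974
mixer [(0.62, array([299.4, 169.8])), (0.42, array([361.1, 251.7]))]
   rect [(0.61, array([299., 123.,  27.,  14.])), (0.57, array([298., 153.,  48.,  68.]))]
switch_grip [(0.55, array([295. , 167.7]))]
   rect []
head_top [(0.74, array([298.4, 121.3]))]
   rect [(0.61, array([298., 121.,  26.,  18.]))]
jar_square [(0.9, array([307.5, 316. ])), (0.81, array([396.9, 337.6])), (0.68, array([317.1, 234.5]))]
   rect [(0.9, array([318., 226.,  25.,  23.])), (0.84, array([397., 327.,  23.,  33.])), (0.66, array([303., 311.,  22.,  34.]))]
jar_round_a [(0.77, array([313.2, 274.1])), (0.59, array([357.2, 248. ]))]
   rect [(0.65, array([362., 240.,  23.,  27.])), (0.55, array([316., 267.,  23.,  28.]))]
tile [(0.91, array([347. , 200.6]))]
   rect [(0.63, array([348., 203.,  29.,  18.]))]
top [-2.1982  2.1362 -0.1357] [ 0.3174 -0.2264  1.6873] 474.25171065223657 318.06441891311283 197.69781060574476
mixer [(0.82, array([212.7, 169.2]))]
   rect [(0.57, array([207., 160.,  88., 
[... 489 characters left out ...]
6.5, 168.3]))]
   rect [(0.68, array([347., 170.,  15.,  20.])), (0.51, array([348., 221.,  13.,  20.]))]
tile [(0.73, array([285.4, 151. ]))]
   rect [(0.68, array([285., 152.,  30.,  20.]))]
{'clock': 1.3, 'joints': array([-1.4136,  0.4344,  0.025 ,  1.5732, -0.0116,  1.134 , -0.0751]), 'dq': array([-0.0012,  0.002 , -0.0015, -0.0004, -0.0013,  0.0009,  0.0007]), 'joint_efforts': array([  0.0013, -66.7697,   0.9847, -31.4791,  -0.0606,   0.033 ,
         0.    ]), 'position': array([0.1606, 0.604 , 0.2268]), 'ee_rot': array([0.4071, 3.1151, 0.0002]), 'force': array([ 0.133 ,  0.1142, -0.4906]), 'ft_torque': array([0.0385, 0.0228, 0.0001]), 'gripper_force': 0.0, 'width': 1.0026670841509788}
```

View images.

View pics/scene1.png

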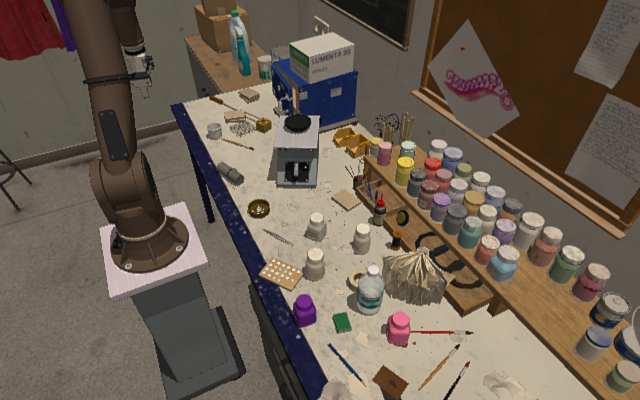

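View pics/top1.png

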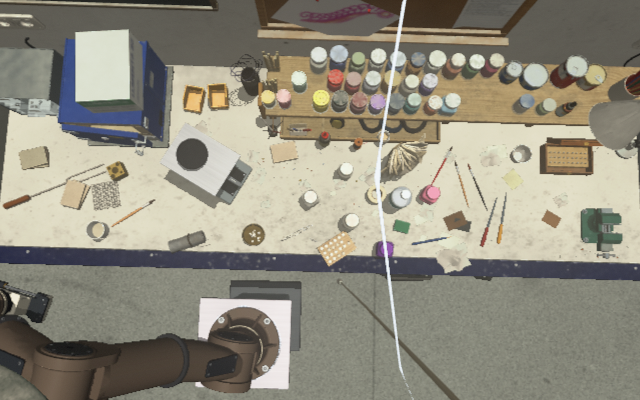

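```bash
python3 - <<'E'
from h import *
np.set_printoptions(precision=4,suppress=True)
s=cam("scene");t=cam("top")
print("head",tri([(s,298.4,121.3),(t,190.5,154.8)]))
print("grip",tri([(s,295,167.7),(t,232.9,181.4)]))
print("mixer",tri([(s,299.4,169.8),(t,212.7,169.2)]))
print("tile",tri([(s,347,200.6),(t,285.4,151)]))
for a in((307.5,316),(396.9,337.6),(317.1,234.5)):
  for b in((428.3,192.1),(309.4,199.2),(387.5,249.7)): print("jar",a,b,*tri([(s,*a),(t,*b)]))
for a in((313.2,274.1),(357.2,248)):
  for b in((350.1,223.9),(346.5,168.3)): print("round",a,b,*tri([(s,*a),(t,*b)]))
E
```

```text
head (array([0.6204, 0.1698, 0.1925]), [np.float64(1.3998095576700813), np.float64(1.6341550452051437)])
grip (array([0.5509, 0.0508, 0.082 ]), [np.float64(0.35372944585104704), np.float64(0.38046996800327665)])
mixer (array([ 0.6072,  0.1423, -0.0128]), [np.float64(0.3697543764430111), np.float64(0.41028411694597094)])
tile (array([ 0.6777, -0.119 ,  0.0033]), [np.float64(0.05717274923385583), np.float64(0.05720229090627346)])
jar (307.5, 316) (428.3, 192.1) [ 0.4132 -0.5775  0.1689] [np.float64(45.117664240091905), np.float64(33.61373802240691)]
jar (307.5, 316) (309.4, 199.2) [ 0.5177 -0.1953 -0.5173] [np.float64(10.912560899035409), np.float64(9.911649145663155)]
jar (307.5, 316) (387.5, 249.7) [ 0.3362 -0.4901  0.0233] [np.float64(1.1574712468805972), np.float64(0.90395632862775)]
jar (396.9, 337.6) (428.3, 192.1) [ 0.5411 -0.6391 -0.0161] [np.float64(1.8720608983126326), np.float64(1.3886970368960745)]
jar (396.9, 337.6) (309.4, 199.2) [ 0.6921 -0.2964 -0.655 ] [np.float64(33.77471409026307), np.float64(29.14421392392098)]
jar (396.9, 337.6) (387.5, 249.7) [ 0.4314 -0.5703 -0.0
[... 239 characters left out ...]
114 -0.004 ] [np.float64(0.583008163880368), np.float64(0.545312501148832)]
jar (317.1, 234.5) (387.5, 249.7) [ 0.3571 -0.4559  0.3037] [np.float64(12.295539368749626), np.float64(9.849824480087316)]
round (313.2, 274.1) (350.1, 223.9) [ 0.4215 -0.3583  0.0041] [np.float64(0.2358065044971106), np.float64(0.20173306831183985)]
round (313.2, 274.1) (346.5, 168.3) [ 0.5365 -0.3263 -0.0508] [np.float64(28.83928364722418), np.float64(25.555786523024175)]
round (357.2, 248) (350.1, 223.9) [ 0.4745 -0.3826  0.1185] [np.float64(24.396629843253436), np.float64(20.75873742291067)]
round (357.2, 248) (346.5, 168.3) [ 0.6069 -0.3355  0.0074] [np.float64(4.377386883125288), np.float64(3.909905874752755)]
```

```bash
cat >> h.py <<'E'
np.set_printoptions(precision=4,suppress=True)
def frame(yaw,tilt_dir=None):
    pass
def plan(p,Rt,n=None,p0=None,R0=None):
    s=observe(); p0=s["position"] if p0 is None else p0; R0=R.from_rotvec(s["ee_rot"]).as_matrix() if R0 is None else R0
    rv=R.from_matrix(R0.T@Rt).as_rotvec()
    d0=R0.T@(np.array(p)-p0)
    if n is None: n=int(np.ceil(max(np.linalg.norm(rv)/np.radians(4),np.linalg.norm(d0)/.02,1)*1.03))
    while 1:
        A=sum(R0@R.from_rotvec(rv/n*k).as_matrix() for k in range(n))
        d=np.linalg.solve(A,np.array(p)-p0)/.02
        if abs(d).max()<=1: break
        n+=1
    print("n",n,"row",np.round(np.r_[d,rv/n/np.radians(4)],2).tolist(),"| dist",np.linalg.norm(np.array(p)-p0).round(4),"rot deg",np.degrees(np.linalg.norm(rv)).round(1))
    return n
YAW=np.radians(59.7)
def mix(yaw=YAW):
    mx=np.array([np.cos(yaw),np.sin(yaw),0]);my=np.array([-mx[1],mx[0],0]);n=-np.sin(np.radians(38))*mx+np.array([0,0,np.cos(np.radians(38))])
    return mx,my,n
def toolR(z,y):
    z=np.array(z)/np.linalg.norm(z);y=np.array(y,float);y=y-z*(y@z);y/=np.linalg.norm(y);return np.c_[np.cross(y,z),y,z]
def downR(az): return toolR([0,0,-1],[np.cos(az),np.sin(az),0])
E
python3 - <<'E'
from h import *
s=observe();w=cam("wrist");R0=R.from_rotvec(s["ee_rot"]).as_matrix()
print("cam in tool",R0.T@(w["p"]-s["position"]),R0.T@w["R"],w["fx"])
mx,my,n=mix();g=np.array([.551,.051,.082]);Rt=toolR(-n,-my)
p1=np.array([.30,.30,.36]);plan(p1,R0)
plan(g+.15*n,Rt,p0=p1,R0=R0);print(g+.15*n)
E
```

```text
cam in tool [ 0.0748 -0.0006 -0.1593] [[ 0.0015 -0.9602 -0.2795]
 [ 1.      0.0015  0.0005]
 [-0.     -0.2795  0.9602]] 286.68786541176064
n 19 row [-0.56, -0.68, -0.35, 0.0, -0.0, 0.0] | dist 0.3601 rot deg 0.0
n 29 row [-0.83, 0.04, 0.03, -0.3, 0.23, 0.87] | dist 0.4188 rot deg 110.1
[ 0.5044 -0.0287  0.2002]
```

```bash
a='[-0.56,-0.68,-0.35,0,0,0]'; 
python3 -m handwheel '[[-0.56,-0.68,-0.35,0,0,0],[-0.56,-0.68,-0.35,0,0,0],[-0.56,-0.68,-0.35,0,0,0],[-0.56,-0.68,-0.35,0,0,0],[-0.56,-0.68,-0.35,0,0,0],[-0.56,-0.68,-0.35,0,0,0],[-0.56,-0.68,-0.35,0,0,0],[-0.56,-0.68,-0.35,0,0,0]]' 0.4
python3 -m handwheel '[[-0.56,-0.68,-0.35,0,0,0],[-0.56,-0.68,-0.35,0,0,0],[-0.56,-0.68,-0.35,0,0,0],[-0.56,-0.68,-0.35,0,0,0],[-0.56,-0.68,-0.35,0,0,0],[-0.56,-0.68,-0.35,0,0,0],[-0.56,-0.68,-0.35,0,0,0],[-0.56,-0.68,-0.35,0,0,0]]'
python3 -m handwheel '[[-0.56,-0.68,-0.35,0,0,0],[-0.56,-0.68,-0.35,0,0,0],[-0.56,-0.68,-0.35,0,0,0]]'
python3 - <<'E'
from h import *
mx,my,n=mix();g=np.array([.551,.051,.082]);Rt=toolR(-n,-my)
print(observe()["joints"]);plan(g+.15*n-.02*Rt[:,0],Rt)
E
```

```text
clock: 2.12
position: [0.2195, 0.4749, 0.2832]
ee_rot: [0.407, 3.115, 0.0]
force: [0.3, -0.1, -0.4]
width: 0.473
gripper_force: 0.0
clock: 2.78
position: [0.2783, 0.3463, 0.3394]
ee_rot: [0.407, 3.115, 0.001]
force: [0.6, -0.0, 0.0]
width: 0.399
gripper_force: 0.0
clock: 3.03
position: [0.3002, 0.2982, 0.3603]
ee_rot: [-0.407, -3.115, -0.001]
force: [-0.5, 0.2, -0.5]
width: 0.399
gripper_force: 0.0
[-1.0844 -0.0052  0.1764  1.8093  0.0007  1.337   0.4026]
n 29 row [-0.85, 0.01, 0.04, -0.3, 0.23, 0.87] | dist 0.4293 rot deg 110.1
```

```bash

python3 -m handwheel '[[-0.85,0.01,0.04,-0.3,0.23,0.87],[-0.85,0.01,0.04,-0.3,0.23,0.87],[-0.85,0.01,0.04,-0.3,0.23,0.87],[-0.85,0.01,0.04,-0.3,0.23,0.87],[-0.85,0.01,0.04,-0.3,0.23,0.87],[-0.85,0.01,0.04,-0.3,0.23,0.87],[-0.85,0.01,0.04,-0.3,0.23,0.87],[-0.85,0.01,0.04,-0.3,0.23,0.87]]'
python3 -m handwheel '[[-0.85,0.01,0.04,-0.3,0.23,0.87],[-0.85,0.01,0.04,-0.3,0.23,0.87],[-0.85,0.01,0.04,-0.3,0.23,0.87],[-0.85,0.01,0.04,-0.3,0.23,0.87],[-0.85,0.01,0.04,-0.3,0.23,0.87],[-0.85,0.01,0.04,-0.3,0.23,0.87],[-0.85,0.01,0.04,-0.3,0.23,0.87],[-0.85,0.01,0.04,-0.3,0.23,0.87]]'
python3 -m handwheel '[[-0.85,0.01,0.04,-0.3,0.23,0.87],[-0.85,0.01,0.04,-0.3,0.23,0.87],[-0.85,0.01,0.04,-0.3,0.23,0.87],[-0.85,0.01,0.04,-0.3,0.23,0.87],[-0.85,0.01,0.04,-0.3,0.23,0.87],[-0.85,0.01,0.04,-0.3,0.23,0.87],[-0.85,0.01,0.04,-0.3,0.23,0.87],[-0.85,0.01,0.04,-0.3,0.23,0.87]]'
python3 -m handwheel '[[-0.85,0.01,0.04,-0.3,0.23,0.87],[-0.85,0.01,0.04,-0.3,0.23,0.87],[-0.85,0.01,0.04,-0.3,0.23,0.87],[-0.85,0.01,0.04,-0.3,0.23,0.87],[-0.85,0.01,0.04,-0.3,0.23,0.87],[0,0,0,0,0,0]]'
python3 - <<'E'
from h import *
mx,my,n=mix();g=np.array([.551,.051,.082]);Rt=toolR(-n,-my)
print(observe()["joints"]);plan(g+.15*n-.02*Rt[:,0],Rt)
w=cam("wrist");save(w,"w1.png")
for l in("switch_grip","head_top","tile","jar_square"):
    print(l,[(round(x["score"],2),np.round(np.array(x["point"])*[640,400],1)) for x in place_of(l,"wrist")])
print("exp grip",proj(w,g),"axis at panel",proj(w,g-.031*n),"pointer tip",proj(w,g+.036*Rt[:,0]),"tail",proj(w,g-.024*Rt[:,0]))
E
```

```text
clock: 3.7
position: [0.4209, 0.2399, 0.3448]
ee_rot: [-1.108, -2.814, -0.278]
force: [-0.1, -0.3, -0.3]
width: 0.401
gripper_force: 0.0
clock: 4.37
position: [0.4986, 0.1371, 0.3051]
ee_rot: [-1.692, -2.348, -0.518]
force: [0.4, 0.8, -0.5]
width: 0.399
gripper_force: 0.0
clock: 5.03
position: [0.5173, 0.0207, 0.2395]
ee_rot: [-2.137, -1.756, -0.713]
force: [0.5, 0.5, 0.2]
width: 0.399
gripper_force: 0.0
clock: 5.53
position: [0.4964, -0.045, 0.186]
ee_rot: [-2.343, -1.334, -0.805]
force: [-1.1, -1.0, -0.9]
width: 0.399
gripper_force: 0.0
[-0.1177  0.3688  0.7307  2.165  -1.0819  1.1009  0.7767]
n 2 row [0.07, -0.03, -0.0, -0.0, -0.01, -0.05] | dist 0.0033 rot deg 0.4
switch_grip [(0.56, array([322.5, 168.8]))]
head_top []
tile []
jar_square []
exp grip (np.float64(318.66820905012946), np.float64(165.94885210920597)) axis at panel (np.float64(318.89947461520376), np.float64(161.4914334776703)) pointer tip (np.float64(318.3680151745129), np.float64(132.0158209474726)) tail (np.float64(318.85776041983763), np.float64(187.37518041735913))
```

View pics/w1.png

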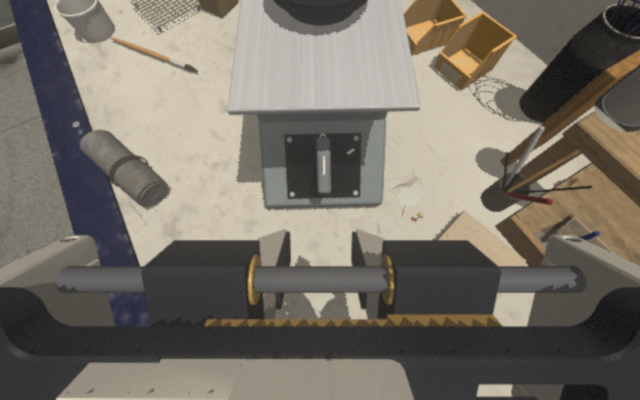

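```bash
python3 - <<'E'
from h import *
s=cam("scene");t=cam("top");w=cam("wrist")
g,e=tri([(s,295,167.7),(t,232.9,181.4),(w,322.5,168.8),(w,322.8,168)]);print(g,e)
mx,my,n=mix();Rt=toolR(-n,-my)
p=g-.015*n-.027*Rt[:,0];print(p);plan(p,Rt)
E
```

```text
[0.5533 0.0507 0.0826] [np.float64(0.34822828006690104), np.float64(1.0902404596802446), np.float64(1.9507738922881048), np.float64(2.587414100326825)]
[0.5472 0.0403 0.0541]
n 9 row [-0.04, 0.0, 0.91, -0.0, -0.0, 0.01] | dist 0.1644 rot deg 0.3
```

```bash

python3 -m handwheel '[[-0.04,0.02,0.9,0,0,0],[-0.04,0.02,0.9,0,0,0],[-0.04,0.02,0.9,0,0,0],[-0.04,0.02,0.9,0,0,0],[-0.04,0.02,0.9,0,0,0],[-0.04,0,0.9,0,0,0],[-0.04,0,0.9,0,0,0],[0,0,0,0,0,0]]'
python3 -m handwheel '[[-0.04,0,0.7,0,0,0],[-0.04,0,0.7,0,0,0],[0,0,0,0,0,0]]'
python3 - <<'E'
from h import *
w=cam("wrist");save(w,"w2.png",(180,60,460,340),2)
mx,my,n=mix();g=np.array([.5533,.0507,.0826]);Rt=toolR(-n,-my);p=g-.015*n-.027*Rt[:,0];plan(p,Rt)
E
```

```text
clock: 6.6
position: [0.5351, 0.0236, 0.0863]
ee_rot: [-2.326, -1.347, -0.804]
force: [-0.5, 0.1, 0.4]
width: 0.4
gripper_force: 0.0
clock: 6.85
position: [0.5438, 0.0332, 0.0638]
ee_rot: [-2.334, -1.343, -0.805]
force: [-0.6, -0.4, 0.7]
width: 0.397
gripper_force: 0.0
n 2 row [0.02, -0.03, 0.34, -0.03, -0.02, -0.01] | dist 0.0137 rot deg 0.3
```

View pics/w2.png

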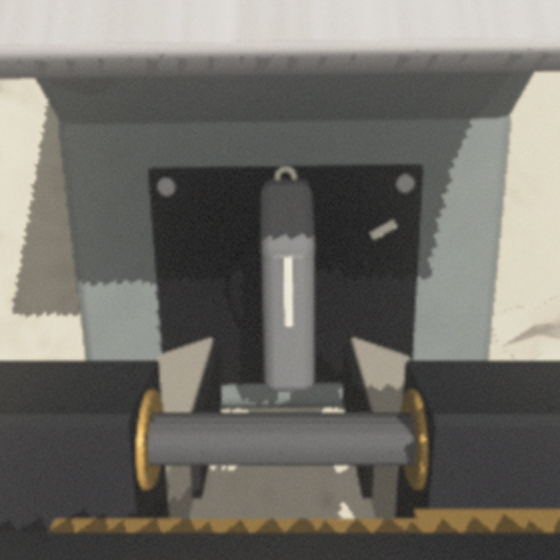

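```bash

python3 -m handwheel '[[0,0,0.35,0,0,0],[0,0,0.3,0,0,0],[0,-0.4,0,0,0,0],[0,-0.4,0,0,0,0],[0,-0.2,0,0,0,0]]'
python3 -m handwheel '[[0,-0.2,0,0,0,0],[0,-0.2,0,0,0,0],[0,0,0,0,0,0]]'
python3 - <<'E'
from h import *
w=cam("wrist");save(w,"w3.png",(180,60,460,340),2)
mx,my,n=mix();g=np.array([.5533,.0507,.0826]);Rt=toolR(-n,-my);p=g-.015*n-.027*Rt[:,0];plan(p,Rt)
E
```

```text
clock: 7.32
position: [0.5322, 0.0445, 0.0533]
ee_rot: [-2.347, -1.341, -0.805]
force: [5.5, -5.0, -6.3]
width: 0.401
gripper_force: 4.1
clock: 7.57
position: [0.5241, 0.0495, 0.0533]
ee_rot: [-2.344, -1.341, -0.803]
force: [1.7, -5.3, -2.8]
width: 0.404
gripper_force: 2.7
n 2 row [0.09, 0.62, 0.04, 0.0, 0.02, -0.02] | dist 0.0249 rot deg 0.2
```

View pics/w3.png

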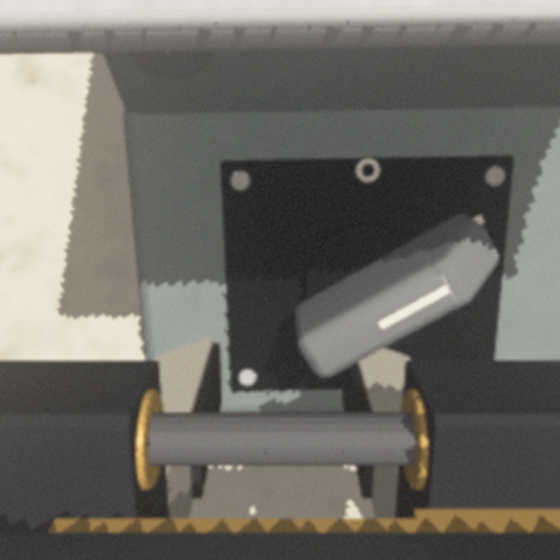

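```bash

python3 -m handwheel '[[0,0.3,0,0,0,0],[0,0.2,-0.5,0,0,0],[0,0,-1,0,0,0],[0,0,-1,0,0,0],[0,0,-1,0,0,0],[0,0,-1,0,0,0],[0,0,-1,0,0,0],[0,0,-1,0,0,0]]' 1
python3 - <<'E'
from h import *
plan([.528,-.176,.25],downR(np.radians(-30)))
E
```

```text
clock: 8.28
position: [0.4912, -0.0219, 0.1573]
ee_rot: [-2.336, -1.343, -0.803]
force: [0.8, 0.6, -0.0]
width: 0.928
gripper_force: 0.0
n 10 row [-0.38, 0.54, -0.65, -0.0, -0.95, -0.0] | dist 0.1836 rot deg 38.1
```

```bash

python3 -m handwheel '[[-0.38,0.54,-0.65,0,-0.95,0],[-0.38,0.54,-0.65,0,-0.95,0],[-0.38,0.54,-0.65,0,-0.95,0],[-0.38,0.54,-0.65,0,-0.95,0],[-0.38,0.54,-0.65,0,-0.95,0],[-0.38,0.54,-0.65,0,-0.95,0],[-0.38,0.54,-0.65,0,-0.95,0],[-0.38,0.54,-0.65,0,-0.95,0]]'
python3 -m handwheel '[[-0.38,0.54,-0.65,0,-0.95,0],[-0.38,0.54,-0.65,0,-0.95,0],[0,0,0,0,0,0]]'
python3 - <<'E'
from h import *
w=cam("wrist");save(w,"w4.png")
print(observe()["joints"])
for l in("jar_square","tile","jar_round_a"):
    print(l,[(round(x["score"],2),np.round(np.array(x["point"])*[640,400],1)) for x in place_of(l,"wrist")])
for nme,P in(("jar",[.508,-.211,0]),("tile",[.678,-.119,0]),("ra",[.4215,-.358,0]),("rb",[.607,-.336,0])): print(nme,np.round(proj(w,P),1))
for l in("jar_square","tile"):
  for x in trace(l,"wrist"):
    c,_=cv2.findContours(x["region"].astype(np.uint8),cv2.RETR_EXTERNAL,cv2.CHAIN_APPROX_NONE);c=max(c,key=cv2.contourArea)
    print(l,round(x["score"],2),cv2.minAreaRect(c))
E
```

```text
clock: 8.95
position: [0.5169, -0.151, 0.2255]
ee_rot: [-2.663, -1.528, -0.168]
force: [-0.0, 0.7, 0.2]
width: 1.002
gripper_force: 0.0
clock: 9.2
position: [0.5298, -0.1759, 0.2512]
ee_rot: [2.72, 1.568, -0.003]
force: [0.3, 1.4, 0.2]
width: 1.001
gripper_force: 0.0
[ 0.0904  0.3043  0.1759  1.7192 -0.0595  1.1247 -0.2409]
jar_square [(0.67, array([318.8, 200.1]))]
tile [(0.63, array([395.3,  76.5]))]
jar_round_a [(0.73, array([413.2, 234. ]))]
jar [319.2 195.8]
tile [395.4  76.3]
ra [318.4 294.8]
rb [415.1 232.4]
jar_square 0.76 ((320.3999938964844, 208.20001220703125), (44.72135925292969, 51.876773834228516), 26.56505012512207)
tile 0.95 ((394.47808837890625, 73.10505676269531), (73.4424819946289, 55.9785270690918), 50.44033432006836)
```

View pics/w4.png

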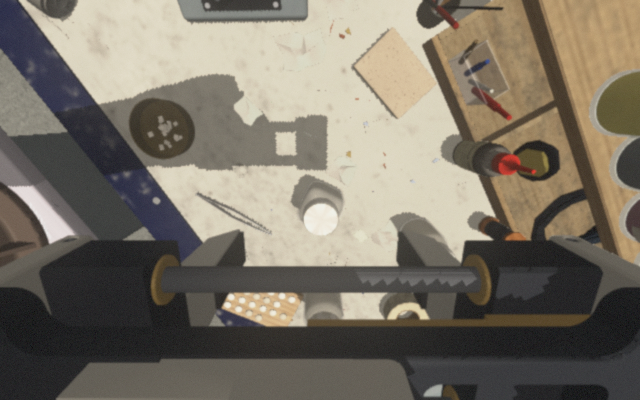

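```bash
python3 - <<'E'
from h import *
w=cam("wrist");save(w,"w5.png",(280,160,360,250),6)
C=[atz(w,u,v,.012)[:2] for u,v in((352,68),(393,28),(437,83),(398,118))];print(np.array(C),np.mean(C,0))
s=cam("scene");t=cam("top")
print("jar",tri([(s,317.1,234.5),(t,309.4,199.2),(w,318.8,200.1)]))
print("cap z",tri([(w,320.5,219.5),(t,310,197)]),atz(w,320.5,219.5,.085))
for l in("jar_square",):
  x=trace(l,"wrist")[0]["region"]; cv2.imwrite("pics/m.png",np.kron(x[160:250,280:360],np.ones((6,6)))*255)
E
```

```text
[[ 0.6269 -0.081 ]
 [ 0.6915 -0.0666]
 [ 0.7125 -0.1513]
 [ 0.6505 -0.1652]] [ 0.6703 -0.116 ]
jar (array([ 0.5046, -0.2132,  0.0012]), [np.float64(1.1900942532021257), np.float64(0.6865685306903332), np.float64(2.5361850838204)])
cap z (array([ 0.5037, -0.2137,  0.0857]), [np.float64(0.36905535603991335), np.float64(0.129472390226801)]) [ 0.5038 -0.2143  0.085 ][ WARN:0@6.495] global loadsave.cpp:1063 imwrite_ Unsupported depth image for selected encoder is fallbacked to CV_8U.
```

View pics/w5.png

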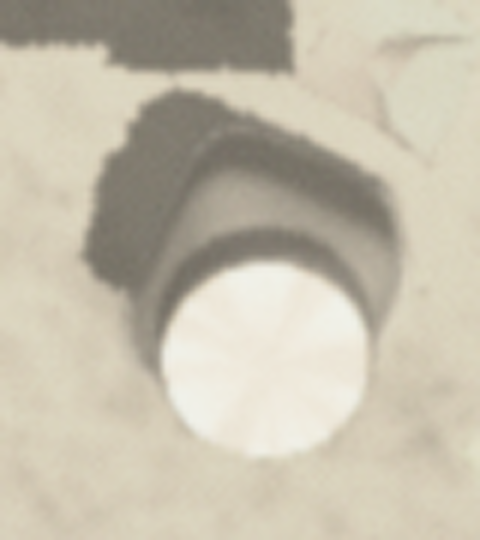

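```bash
python3 - <<'E'
from h import *
w=cam("wrist");im=w["image"].astype(int)
m=(im.min(2)>222).astype(np.uint8);m[:190]=0;m[250:]=0;m[:,:290]=0;m[:,355:]=0
n,l,st,ce=cv2.connectedComponentsWithStats(m);i=1+np.argmax(st[1:,4]);print(st[i],ce[i]);print("cap",atz(w,*ce[i],.085))
a=atz(w,315.8,181.7,.004);b=atz(w,344.2,192.5,.004);print(a,b,np.degrees(np.arctan2(*(b-a)[[1,0]])))
print(observe()["position"])
for nme,P in(("jar",[.504,-.2138,0]),): print(np.round(proj(w,P),1))
E
```

```text
[307 216  12  16 113] [312.0885 223.646 ]
cap [ 0.4934 -0.2142  0.085 ]
[ 0.5126 -0.187   0.004 ] [ 0.5402 -0.2217  0.004 ] -51.38890397977602
[ 0.5273 -0.1758  0.2482]
[320.  199.2]
```

```bash
python3 - <<'E'
from h import *
w=cam("wrist")
im=cv2.imread("pics/w5.png");g=cv2.cvtColor(im,cv2.COLOR_BGR2GRAY)
c=cv2.HoughCircles(cv2.GaussianBlur(g,(0,0),3),cv2.HOUGH_GRADIENT,1,300,param1=60,param2=20,minRadius=80,maxRadius=125);print(c)
u,v=c[0,0,:2]/6;u+=280-.42;v+=160-.42;print(u,v,"cap",atz(w,u,v,.085))
m=cv2.imread("pics/m.png",0);cs,_=cv2.findContours(m,0,2);k=max(cs,key=cv2.contourArea);print(cv2.boundingRect(k));print((cv2.approxPolyDP(cv2.convexHull(k),8,True)[:,0]).tolist())
E
```

```text
[[[266.5 363.5 103.6]]]
323.99664 220.16333 cap [ 0.5082 -0.2175  0.085 ]
(120, 108, 294, 348)
[[222, 108], [263, 114], [371, 162], [395, 186], [413, 287], [365, 401], [329, 443], [299, 455], [216, 449], [120, 359], [120, 300], [138, 228], [186, 138]]
```

```bash
python3 - <<'E'
from h import *
plan([.507,-.217,.15],downR(np.radians(-52)),8)
E
```

```text
n 8 row [-0.28, 0.07, 0.61, -0.01, -0.0, 0.68] | dist 0.1085 rot deg 21.8
```

```bash

python3 -m handwheel '[[-0.28,0.07,0.61,0,0,0.68],[-0.28,0.07,0.61,0,0,0.68],[-0.28,0.07,0.61,0,0,0.68],[-0.28,0.07,0.61,0,0,0.68],[-0.28,0.07,0.61,0,0,0.68],[-0.28,0.07,0.61,0,0,0.68],[-0.28,0.07,0.61,0,0,0.68],[-0.28,0.07,0.61,0,0,0.68]]'
python3 -m handwheel '[[0,0,0,0,0,0],[0,0,0,0,0,0]]'
python3 - <<'E'
from h import *
w=cam("wrist");save(w,"w6.png",(230,130,430,330),3)
for l in("jar_square","tile"):print(l,[(round(x["score"],2),np.round(np.array(x["point"])*[640,400],1)) for x in place_of(l,"wrist")])
print(proj(w,[.507,-.217,0]),proj(w,[.507,-.217,.085]));plan([.507,-.217,.15],downR(np.radians(-52)))
E
```

```text
clock: 10.47
position: [0.5075, -0.217, 0.1501]
ee_rot: [-2.969, -1.02, 0.001]
force: [0.1, -0.4, -0.3]
width: 1.002
gripper_force: 0.0
clock: 10.63
position: [0.5072, -0.2167, 0.1504]
ee_rot: [-2.966, -1.025, 0.003]
force: [0.6, 0.6, 0.3]
width: 1.002
gripper_force: 0.0
jar_square [(0.6, array([318.4, 187.4]))]
tile []
(np.float64(320.27305142423086), np.float64(185.93158729790002)) (np.float64(319.61967984411206), np.float64(210.6181321416745))
n 2 row [-0.04, -0.01, 0.04, -0.01, -0.01, 0.02] | dist 0.0022 rot deg 0.2
```

View pics/w6.png

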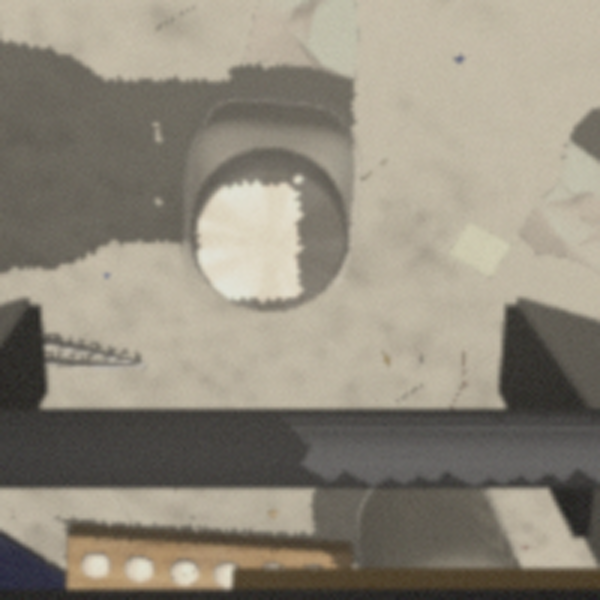

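```bash

python3 -m handwheel '[[0,0,0.88,0,0,0],[0,0,0.88,0,0,0],[0,0,0.88,0,0,0],[0,0,0.88,0,0,0],[0,0,0.88,0,0,0],[0,0,0.88,0,0,0],[0,0,0.88,0,0,0],[0,0,0,0,0,0]]'
python3 -m handwheel '[[0,0,0,0,0,0],[0,0,0,0,0,0],[0,0,0,0,0,0],[0,0,0,0,0,0],[0,0,0,0,0,0],[0,0,0,0,0,0]]' 0.5 45
python3 -m handwheel '[[0,0,-1,0,0,0],[0,0,-1,0,0,0],[0,0,-1,0,0,0],[0,0,-1,0,0,0],[0,0,-1,0,0,0],[0,0,0,0,0,0]]'
```

```text
clock: 11.45
position: [0.5065, -0.2154, 0.0254]
ee_rot: [-2.964, -1.025, 0.005]
force: [-0.9, 1.2, 0.1]
width: 0.997
gripper_force: 0.0
clock: 11.95
position: [0.5077, -0.2164, 0.028]
ee_rot: [-2.967, -1.024, -0.0]
force: [-1.0, 1.5, 0.9]
width: 0.611
gripper_force: 0.7
clock: 12.45
position: [0.5095, -0.2175, 0.1312]
ee_rot: [2.97, 1.024, 0.006]
force: [-0.4, 0.9, -1.5]
width: 0.597
gripper_force: 44.3
```

```bash
python3 - <<'E'
from h import *
plan([.526,.096,.36],downR(np.radians(-52)))
E
```

```text
n 21 row [0.49, -0.56, -0.54, 0.0, -0.0, 0.0] | dist 0.3885 rot deg 0.2
```

```bash

python3 -m handwheel '[[0.49,-0.56,-0.54,0,0,0],[0.49,-0.56,-0.54,0,0,0],[0.49,-0.56,-0.54,0,0,0],[0.49,-0.56,-0.54,0,0,0],[0.49,-0.56,-0.54,0,0,0],[0.49,-0.56,-0.54,0,0,0],[0.49,-0.56,-0.54,0,0,0],[0.49,-0.56,-0.54,0,0,0]]'
python3 -m handwheel '[[0.49,-0.56,-0.54,0,0,0],[0.49,-0.56,-0.54,0,0,0],[0.49,-0.56,-0.54,0,0,0],[0.49,-0.56,-0.54,0,0,0],[0.49,-0.56,-0.54,0,0,0],[0.49,-0.56,-0.54,0,0,0],[0.49,-0.56,-0.54,0,0,0],[0.49,-0.56,-0.54,0,0,0]]'
python3 -m handwheel '[[0.49,-0.56,-0.54,0,0,0],[0.49,-0.56,-0.54,0,0,0],[0.49,-0.56,-0.54,0,0,0],[0.49,-0.56,-0.54,0,0,0],[0.49,-0.56,-0.54,0,0,0],[0,0,0,0,0,0],[0,0,0,0,0,0]]'
python3 - <<'E'
from h import *
w=cam("wrist");save(w,"w7.png");s=cam("scene");t=cam("top")
obs=[]
for c,d in(("wrist",w),("scene",s),("top",t)):
    for x in place_of("head_top",c)[:1]: q=np.array(x["point"])*[640,400];print(c,x["score"],q,atz(d,*q,.194));obs.append((d,*q))
    for x in trace("head_top",c)[:1]:
        k=max(cv2.findContours(x["region"].astype(np.uint8),0,2)[0],key=cv2.contourArea);print("  ell",cv2.fitEllipse(k),atz(d,*cv2.fitEllipse(k)[0],.199))
    for x in place_of("jar_square",c)[:3]: print("  jar",x["score"],np.array(x["point"])*[640,400])
print(tri(obs));st=observe();print(st["position"],st["joints"])
R0=R.from_rotvec(st["ee_rot"]).as_matrix();print("exp jar foot",[np.round(proj(d,st["position"]+.026*R0[:,2]),1) for d in(w,s,t)])
E
```

```text
clock: 13.12
position: [0.5137, -0.0972, 0.214]
ee_rot: [-2.967, -1.024, 0.002]
force: [-0.7, 0.6, -0.4]
width: 0.601
gripper_force: 44.3
clock: 13.78
position: [0.5203, 0.0214, 0.3006]
ee_rot: [-2.967, -1.024, 0.003]
force: [-0.4, -0.2, -2.0]
width: 0.6
gripper_force: 44.3
clock: 14.37
position: [0.5249, 0.0955, 0.3545]
ee_rot: [-2.966, -1.026, 0.001]
force: [-0.4, -1.0, -1.3]
width: 0.598
gripper_force: 44.3
wrist 0.6 [323.072  71.6  ] [0.6196 0.1663 0.194 ]
  ell ((324.9469299316406, 68.12450408935547), (97.63378143310547, 106.3514404296875), 1.7046743631362915) [0.6228 0.1664 0.199 ]
  jar 0.86 [319.872 229.88 ]
scene 0.57 [298.304 119.8  ] [0.6288 0.1761 0.194 ]
  ell ((297.1721496582031, 122.13678741455078), (15.84166431427002, 26.157896041870117), 89.9676513671875) [0.615  0.1559 0.199 ]
  jar 0.96 [395.584 333.88 ]
  jar 0.86 [305.792 317.8  ]
  jar 0.82 [274.88 105.08]
top 0.56 [187.2  154.32] [0.6164 0.1816 0.194 ]
  ell ((196.0616912841797, 144.0703125), (11.017341613769531, 17.176029205322266), 113.1207046508789) [0.6495 0.154  0.199 ]
  jar 0.74 [383.68 250.  ]
  jar 0.7 [201.216 177.92 ]
  jar 0.67 [426.304 197.4  ]
(array([0.6198, 0.1712, 0.2001]), [np.float64(5.683522818745851), np.float64(1.7129950900738165), np.float64(3.12683394389314)])
[0.5249 0.0948 0.355 ] [-0.3893  0.2005  0.1394  1.5929 -0.0311  1.351  -1.1524]
exp jar foot [array([319.8, 229.2]), array([278.6, 103.8]), array([203.2, 176.8])]
```

View pics/w7.png

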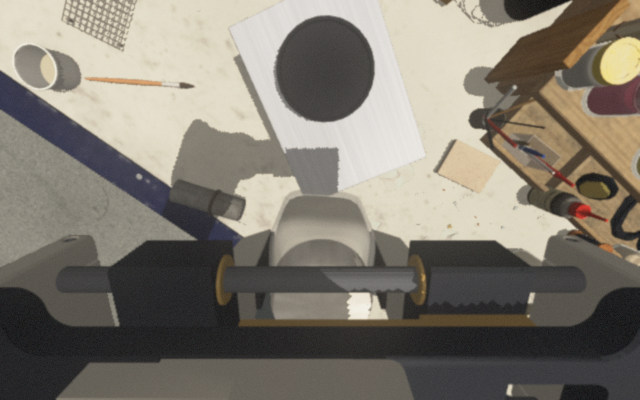

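```bash
python3 - <<'E'
from h import *
plan([.6222,.167,.355],downR(np.radians(-52)))
E
python3 -m handwheel '[[0.85,-0.2,0,0,0,0],[0.85,-0.2,0,0,0,0],[0.85,-0.2,0,0,0,0],[0.85,-0.2,0,0,0,0],[0.85,-0.2,0,0,0,0],[0.85,-0.2,0,0,0,0],[0.85,-0.2,0,0,0,0],[0,0,0,0,0,0]]'
python3 - <<'E'
from h import *
plan([.6222,.167,.24],downR(np.radians(-52)))
E
```

```text
n 7 row [0.87, 0.02, 0.0, -0.01, -0.0, 0.0] | dist 0.1212 rot deg 0.2
clock: 15.63
position: [0.6022, 0.1937, 0.354]
ee_rot: [-2.964, -1.028, 0.001]
force: [-2.0, 1.0, -1.6]
width: 0.598
gripper_force: 44.3
n 7 row [-0.01, 0.24, 0.81, -0.01, -0.0, 0.01] | dist 0.1188 rot deg 0.4
```

```bash

python3 -m handwheel '[[0,0.55,0.6,0,0,0],[0,0.55,0.6,0,0,0],[0,0.55,0.9,0,0,0],[0,0.03,0.9,0,0,0],[0,0,0.9,0,0,0],[0,0,0.9,0,0,0],[0,0,0.8,0,0,0],[0,0,0,0,0,0]]'
python3 - <<'E'
from h import *
plan([.6222,.167,.222],downR(np.radians(-52)))
E
```

```text
clock: 16.3
position: [0.6199, 0.1609, 0.2385]
ee_rot: [-2.969, -1.02, 0.012]
force: [-0.3, -0.4, -2.6]
width: 0.601
gripper_force: 44.3
n 2 row [0.14, -0.08, 0.41, -0.03, 0.05, -0.01] | dist 0.0177 rot deg 0.4
```

```bash

python3 -m handwheel '[[0.15,-0.08,0.2,0,0,0],[0.1,-0.08,0.2,0,0,0],[0,0,0.2,0,0,0],[0,0,0,0,0,0]]'
python3 -m handwheel '[[0,0,0.2,0,0,0],[0,0,0.2,0,0,0],[0,0,0,0,0,0]]'
python3 - <<'E'
from h import *
plan([.6222,.167,.222],downR(np.radians(-52)))
E
```

```text
clock: 16.63
position: [0.6239, 0.1699, 0.2308]
ee_rot: [-2.967, -1.024, 0.001]
force: [-0.4, -0.5, -2.8]
width: 0.596
gripper_force: 44.3
clock: 16.88
position: [0.6235, 0.1696, 0.2223]
ee_rot: [-2.967, -1.024, 0.002]
force: [-1.3, 0.5, -2.0]
width: 0.6
gripper_force: 44.3
n 2 row [-0.07, 0.03, 0.01, -0.02, 0.0, 0.01] | dist 0.003 rot deg 0.2
```

```bash

python3 -m handwheel '[[-0.05,0.03,0.15,0,0,0],[0,0,0.15,0,0,0],[0,0,0,0,0,0]]'
python3 -m handwheel '[[0,0,0.15,0,0,0],[0,0,0.15,0,0,0],[0,0,0,0,0,0]]'
```

```text
clock: 17.13
position: [0.6237, 0.1694, 0.2176]
ee_rot: [-2.966, -1.024, -0.002]
force: [-1.5, 1.4, 7.2]
width: 0.598
gripper_force: 44.4
clock: 17.38
position: [0.6239, 0.1695, 0.2139]
ee_rot: [-2.966, -1.024, -0.004]
force: [-6.8, 1.6, 18.6]
width: 0.599
gripper_force: 44.5
```

```bash

python3 -m handwheel '[[0,0,0.1,0,0,0],[0,0,0,0,0,0],[0,0,0,0,0,0],[0,0,0,0,0,0]]'
python3 -m handwheel '[[0,0,0,0,0,0],[0,0,0,0,0,0],[0,0,0,0,0,0],[0,0,0,0,0,0],[0,0,0,0,0,0],[0,0,0,0,0,0],[0,0,0,0,0,0],[0,0,0,0,0,0]]'
python3 - <<'E'
from h import *
s=cam("scene");save(s,"s2.png",(230,60,370,200),4)
E
```

```text
clock: 17.72
position: [0.624, 0.1697, 0.2137]
ee_rot: [-2.966, -1.024, -0.007]
force: [-12.2, -0.2, 31.0]
width: 0.594
gripper_force: 44.6
clock: 18.38
position: [0.624, 0.1697, 0.2137]
ee_rot: [-2.966, -1.024, -0.007]
force: [-11.6, -0.4, 31.1]
width: 0.598
gripper_force: 44.6
```

View pics/s2.png

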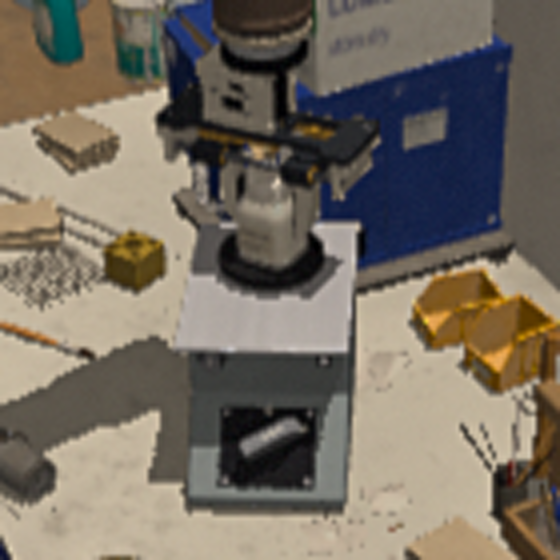

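```bash

python3 -m handwheel '[[-0.12,-0.09,0,0,0,0],[0,0,0,0,0,0],[0,0,0,0,0,0],[0,0,0,0,0,0],[0,0,0,0,0,0],[0,0,0,0,0,0],[0,0,0,0,0,0],[0,0,0,0,0,0]]'
python3 -m handwheel '[[0,0,0,0,0,0],[0,0,0,0,0,0],[0,0,0,0,0,0],[0,0,0,0,0,0]]'
```

```text
clock: 19.1
position: [0.6237, 0.1697, 0.2138]
ee_rot: [-2.967, -1.024, -0.015]
force: [-0.4, 0.5, 23.9]
width: 0.601
gripper_force: 44.5
clock: 19.43
position: [0.6237, 0.1697, 0.2138]
ee_rot: [-2.967, -1.024, -0.014]
force: [-0.1, 0.6, 23.7]
width: 0.596
gripper_force: 44.5
```

```bash

python3 -m handwheel '[[0,0,-0.3,0,0,0],[0,0,-0.5,0,0,0],[0,0,-1,0,0,0],[0,0,-1,0,0,0],[0,0,-1,0,0,0],[0,0,-1,0,0,0],[0,0,0,0,0,0]]'
python3 - <<'E'
from h import *
t=cam("top");s=cam("scene")
print("bottle cap",tri([(t,326,136),(s,380,203)]),"base",tri([(t,325,140),(s,379,222)]))
print("shelf rail corner/edges", tri([(t,268,141),(s,357,183)]))
plan([.58,-.19,.26],downR(np.radians(-52)))
E
```

```text
clock: 20.02
position: [0.622, 0.1685, 0.3091]
ee_rot: [-2.968, -1.023, -0.008]
force: [0.1, -0.5, -1.2]
width: 0.596
gripper_force: 44.3
bottle cap (array([ 0.7149, -0.2622,  0.0943]), [np.float64(0.06574105676879913), np.float64(0.06957564766034141)]) base (array([ 0.723 , -0.2609,  0.0006]), [np.float64(0.04997494474335304), np.float64(0.05321289092374242)])
shelf rail corner/edges (array([ 0.7269, -0.0652,  0.0232]), [np.float64(5.778948057240727), np.float64(5.604971692452267)])
n 19 row [-0.66, 0.68, 0.12, -0.0, -0.0, 0.0] | dist 0.3633 rot deg 0.2
```

```bash

python3 -m handwheel '[[-0.66,0.68,0.1,0,0,0],[-0.66,0.68,0.1,0,0,0],[-0.66,0.68,0.1,0,0,0],[-0.66,0.68,0.1,0,0,0],[-0.66,0.68,0.1,0,0,0],[-0.66,0.68,0.1,0,0,0],[-0.66,0.68,0.1,0,0,0],[-0.66,0.68,0.1,0,0,0]]'
python3 -m handwheel '[[-0.66,0.68,0.14,0,0,0],[-0.66,0.68,0.14,0,0,0],[-0.66,0.68,0.14,0,0,0],[-0.66,0.68,0.14,0,0,0],[-0.66,0.68,0.14,0,0,0],[-0.66,0.68,0.14,0,0,0],[-0.66,0.68,0.14,0,0,0],[-0.66,0.68,0.14,0,0,0]]'
python3 -m handwheel '[[-0.66,0.68,0.14,0,0,0],[-0.66,0.68,0.14,0,0,0],[-0.66,0.68,0.14,0,0,0],[0,0,0,0,0,0],[0,0,0,0,0,0]]'
python3 - <<'E'
from h import *
w=cam("wrist")
for x in place_of("tile","wrist")[:2]: q=np.array(x["point"])*[640,400];print(x["score"],q,atz(w,*q,0))
for x in trace("tile","wrist")[:1]:
    k=max(cv2.findContours(x["region"].astype(np.uint8),0,2)[0],key=cv2.contourArea);r=cv2.minAreaRect(k);print(x["score"],r,np.array([atz(w,*c,.012)[:2] for c in cv2.boxPoints(r)]),atz(w,*r[0],.012))
for x in place_of("jar_square","wrist")[:1]: print("jar",np.array(x["point"])*[640,400])
st=observe();R0=R.from_rotvec(st["ee_rot"]).as_matrix();print("exp",proj(w,st["position"]+.026*R0[:,2]),st["joints"],st["position"])
plan([.673,-.117,.16],downR(np.radians(90)))
print([R.from_matrix(R0.T@downR(np.radians(90))).as_rotvec()])
E
```

```text
clock: 20.78
position: [0.6033, 0.0166, 0.2867]
ee_rot: [-2.967, -1.024, 0.006]
force: [0.8, -0.2, -1.8]
width: 0.605
gripper_force: 44.3
clock: 21.45
position: [0.5871, -0.1339, 0.2639]
ee_rot: [-2.966, -1.023, 0.005]
force: [-0.4, -0.1, -0.7]
width: 0.605
gripper_force: 44.3
clock: 21.87
position: [0.581, -0.1907, 0.2556]
ee_rot: [-2.967, -1.019, 0.006]
force: [0.7, 0.9, -1.6]
width: 0.598
gripper_force: 44.3
0.83 [321.216  81.4  ] [ 0.6743 -0.1184  0.    ]
0.89 ((319.79046630859375, 77.62950134277344), (73.08522033691406, 54.5399055480957), 26.003347396850586) [[ 0.6314 -0.0748]
 [ 0.6969 -0.0651]
 [ 0.7194 -0.1542]
 [ 0.6531 -0.1684]] [ 0.6758 -0.1149  0.012 ]
jar [318.72 226.92]
exp (np.float64(317.2779475146846), np.float64(225.39799845218346)) [ 0.0701  0.3938  0.2242  1.5735 -0.0948  1.1877 -0.5912] [ 0.5825 -0.1881  0.257 ]
n 37 row [0.07, 0.19, 0.13, -0.0, -0.0, -0.96] | dist 0.1505 rot deg 141.8
[array([-0.0012, -0.0049, -2.4754])]
```

```bash

python3 -m handwheel '[[0.15,0.15,0,0,0,-1],[0.15,0.15,0,0,0,-1],[0,0,0,0,0,-1],[0,0,0,0,0,-1],[0,0,0,0,0,-1],[0,0,0,0,0,-1],[0,0,0,0,0,-1],[0,0,0,0,0,-1]]'
python3 -m handwheel '[[0,0,0,0,0,-1],[0,0,0,0,0,-1],[0,0,0,0,0,-1],[0,0,0,0,0,-1],[0,0,0,0,0,-1],[0,0,0,0,0,-1],[0,0,0,0,0,-1],[0,0,0,0,0,-1]]'
python3 -m handwheel '[[0,0,0,0,0,-1],[0,0,0,0,0,-1],[0,0,0,0,0,-1],[0,0,0,0,0,-1],[0,0,0,0,0,-1],[0,0,0,0,0,-1],[0,0,0,0,0,-1],[0,0,0,0,0,-1]]'
python3 -m handwheel '[[0,0,0,0,0,-1],[0,0,0,0,0,-1],[0,0,0,0,0,-1],[0,0,0,0,0,-1],[0,0,0,0,0,-1],[0,0,0,0,0,-1],[0,0,0,0,0,-1],[0,0,0,0,0,-1]]'
python3 - <<'E'
from h import *
plan([.6748,-.1165,.22],downR(np.radians(90)));print(observe()["joints"])
E
```

```text
clock: 22.73
position: [0.5911, -0.1891, 0.2574]
ee_rot: [-2.565, -1.808, -0.001]
force: [-0.1, -0.0, -0.8]
width: 0.598
gripper_force: 44.3
clock: 23.4
position: [0.591, -0.1892, 0.2574]
ee_rot: [-1.968, -2.445, -0.002]
force: [0.1, -0.2, -1.2]
width: 0.598
gripper_force: 44.3
clock: 24.07
position: [0.591, -0.1892, 0.2574]
ee_rot: [-1.218, -2.893, -0.003]
force: [-0.7, 0.1, -1.7]
width: 0.597
gripper_force: 44.3
clock: 24.73
position: [0.591, -0.1892, 0.2574]
ee_rot: [-0.373, -3.118, -0.004]
force: [0.1, 0.4, -1.9]
width: 0.599
gripper_force: 44.3
n 7 row [-0.52, 0.6, 0.27, 0.0, -0.0, -0.49] | dist 0.1171 rot deg 13.7
[ 0.397   0.4239 -0.2511  1.5211  0.1069  1.2121  1.4621]
```

```bash

python3 -m handwheel '[[-0.52,0.6,0.27,0,0,-0.49],[-0.52,0.6,0.27,0,0,-0.49],[-0.52,0.6,0.27,0,0,-0.49],[-0.52,0.6,0.27,0,0,-0.49],[-0.52,0.6,0.27,0,0,-0.49],[-0.52,0.6,0.27,0,0,-0.49],[-0.52,0.6,0.27,0,0,-0.49],[0,0,0,0,0,0]]'
python3 -m handwheel '[[0,0,0.9,0,0,0],[0,0,0.9,0,0,0],[0,0,0.9,0,0,0],[0,0,0.9,0,0,0],[0,0,0.9,0,0,0],[0,0,0.9,0,0,0],[0,0,0.9,0,0,0],[0,0,0,0,0,0]]'
python3 - <<'E'
from h import *
plan([.6748,-.1165,.042],downR(np.radians(90)));print(observe()["joints"])
E
```

```text
clock: 25.4
position: [0.6761, -0.1124, 0.2177]
ee_rot: [0.007, -3.139, -0.008]
force: [-0.4, 1.5, -1.0]
width: 0.6
gripper_force: 44.3
clock: 26.07
position: [0.672, -0.1169, 0.0897]
ee_rot: [-0.005, -3.134, -0.004]
force: [-0.8, 0.7, -2.1]
width: 0.598
gripper_force: 44.3
n 3 row [-0.05, 0.01, 0.8, 0.01, -0.04, -0.01] | dist 0.0478 rot deg 0.5
[ 0.2712  0.6744 -0.284   1.536   0.211   0.9692  1.4927]
```

```bash

python3 -m handwheel '[[-0.05,0,0.8,0,0,0],[0,0,0.8,0,0,0],[0,0,0.6,0,0,0],[0,0,0,0,0,0],[0,0,0,0,0,0]]'
python3 -m handwheel '[[0,0,0.15,0,0,0],[0,0,0,0,0,0]]'
python3 -m handwheel '[[0,0,0.1,0,0,0],[0,0,0,0,0,0]]'
```

```text
clock: 26.48
position: [0.675, -0.117, 0.0497]
ee_rot: [-0.006, -3.139, -0.004]
force: [0.6, -1.0, -1.7]
width: 0.594
gripper_force: 44.3
clock: 26.65
position: [0.6758, -0.117, 0.0475]
ee_rot: [-0.006, -3.141, -0.004]
force: [-0.3, -0.0, -1.3]
width: 0.598
gripper_force: 44.3
clock: 26.82
position: [0.6753, -0.117, 0.045]
ee_rot: [-0.006, -3.141, -0.004]
force: [-0.3, -0.8, -1.4]
width: 0.598
gripper_force: 44.3
```

```bash

python3 -m handwheel '[[0,0,0.12,0,0,0],[0,0,0.08,0,0,0],[0,0,0,0,0,0]]'
python3 -m handwheel '[[0,0,0.08,0,0,0],[0,0,0,0,0,0]]'
python3 -m handwheel '[[0,0,0.05,0,0,0],[0,0,0,0,0,0]]'
```

```text
clock: 27.07
position: [0.6749, -0.117, 0.0403]
ee_rot: [-0.006, -3.14, -0.004]
force: [0.9, -0.2, -1.7]
width: 0.6
gripper_force: 44.3
clock: 27.23
position: [0.6751, -0.1169, 0.0401]
ee_rot: [-0.006, -3.14, -0.003]
force: [-4.1, 0.9, 8.7]
width: 0.599
gripper_force: 44.4
clock: 27.4
position: [0.6751, -0.1169, 0.04]
ee_rot: [-0.006, -3.14, -0.003]
force: [-7.5, 0.9, 15.8]
width: 0.598
gripper_force: 44.5
```

```bash

python3 -m handwheel '[[0,0,-0.08,0,0,0],[0,0,0,0,0,0],[0,0,0,0,0,0],[0,0,0,0,0,0],[0,0,0,0,0,0],[0,0,0,0,0,0]]' 1
python3 -m handwheel '[[0,0,-0.4,0,0,0],[0,0,-0.9,0,0,0],[0,0,-0.9,0,0,0],[0,0,-0.9,0,0,0],[0,0,-0.9,0,0,0],[0,0,-0.9,0,0,0],[0,0,-0.9,0,0,0],[0,0,-0.9,0,0,0]]'
python3 - <<'E'
from h import *
w=cam("wrist");s=cam("scene");t=cam("top")
a=[];b=[]
for c,d in(("wrist",w),("scene",s),("top",t)):
    for l in("jar_square","tile"):
        for x in place_of(l,c)[:3]: q=np.array(x["point"])*[640,400];print(c,l,round(x["score"],2),q,atz(d,*q,.012 if l[0]=="j" else 0))
print(observe()["joints"])
mx,my,n=mix();g=np.array([.5533,.0507,.0826]);Rt=toolR(-n,-my)
plan(g+.15*n-.027*Rt[:,0],Rt)
save(w,"w8.png")
E
```

```text
clock: 27.9
position: [0.6751, -0.1169, 0.0394]
ee_rot: [-0.006, -3.14, -0.004]
force: [0.9, -0.1, 0.7]
width: 0.973
gripper_force: 0.0
clock: 28.57
position: [0.6753, -0.1172, 0.1752]
ee_rot: [-0.006, -3.14, -0.004]
force: [0.5, -0.0, 0.4]
width: 1.001
gripper_force: 0.0
wrist jar_square 0.75 [320.512 182.68 ] [ 0.675  -0.1176  0.012 ]
scene jar_square 0.93 [303.616 318.52 ] [ 0.3291 -0.4869  0.012 ]
scene jar_square 0.9 [343.488 197.4  ] [ 0.6702 -0.1064  0.012 ]
scene jar_square 0.68 [397.12 335.6 ] [ 0.528  -0.6441  0.012 ]
scene tile 0.58 [360.512 250.2  ] [ 0.6012 -0.3397  0.    ]
top jar_square 0.58 [424.704 194.52 ] [ 0.5328 -0.6217  0.012 ]
top jar_square 0.54 [383.232 248.4  ] [ 0.3375 -0.4758  0.012 ]
top jar_square 0.51 [281.984 150.8  ] [ 0.676  -0.1072  0.012 ]
top tile 0.39 [287.168 152.48 ] [ 0.673  -0.1253  0.    ]
[ 0.2781  0.5989 -0.2975  1.4517  0.1817  1.1216  1.5171]
n 32 row [0.29, -0.21, 0.05, -0.31, 0.18, 0.9] | dist 0.1923 rot deg 123.6
```

View pics/w8.png

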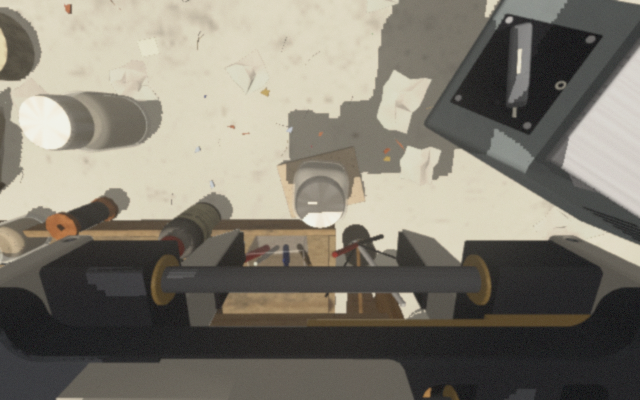

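The jar stands centred on the tile at about (322,180), and the isolator handle (518,65) still points to on.

```bash

python3 -m handwheel '[[0.9,0,-0.8,0,0,0],[0.9,0,-0.8,0,0,0],[0.9,0,-0.8,0,0,0],[0.9,0,-0.8,0,0,0],[0.9,0,-0.8,0,0,0],[0.9,0,-0.4,0,0,0]]' 0
cat >> h.py <<'E'
G=np.array([.5533,.0507,.0826])
def swR(tilt=8,yaw=YAW):
    mx,my,n=mix(yaw);x=toolR(-n,-my)[:,0];a=np.radians(tilt);return toolR(-n*np.cos(a)+x*np.sin(a),-my)
E
python3 - <<'E'
from h import *
mx,my,n=mix();x=toolR(-n,-my)[:,0]
plan(G+.15*n-.04*x-my*-.0,swR())
E
```

```text
clock: 29.52
position: [0.5671, -0.117, 0.2632]
ee_rot: [-0.006, -3.142, -0.004]
force: [1.6, 0.6, 0.2]
width: 0.614
gripper_force: 0.0
n 33 row [0.11, -0.1, 0.18, -0.36, 0.21, 0.85] | dist 0.1308 rot deg 125.2
```

```bash

python3 -m handwheel '[[0.11,-0.1,0.18,-0.36,0.21,0.85],[0.11,-0.1,0.18,-0.36,0.21,0.85],[0.11,-0.1,0.18,-0.36,0.21,0.85],[0.11,-0.1,0.18,-0.36,0.21,0.85],[0.11,-0.1,0.18,-0.36,0.21,0.85],[0.11,-0.1,0.18,-0.36,0.21,0.85],[0.11,-0.1,0.18,-0.36,0.21,0.85],[0.11,-0.1,0.18,-0.36,0.21,0.85]]'
python3 -m handwheel '[[0.11,-0.1,0.18,-0.36,0.21,0.85],[0.11,-0.1,0.18,-0.36,0.21,0.85],[0.11,-0.1,0.18,-0.36,0.21,0.85],[0.11,-0.1,0.18,-0.36,0.21,0.85],[0.11,-0.1,0.18,-0.36,0.21,0.85],[0.11,-0.1,0.18,-0.36,0.21,0.85],[0.11,-0.1,0.18,-0.36,0.21,0.85],[0.11,-0.1,0.18,-0.36,0.21,0.85]]'
python3 -m handwheel '[[0.11,-0.1,0.18,-0.36,0.21,0.85],[0.11,-0.1,0.18,-0.36,0.21,0.85],[0.11,-0.1,0.18,-0.36,0.21,0.85],[0.11,-0.1,0.18,-0.36,0.21,0.85],[0.11,-0.1,0.18,-0.36,0.21,0.85],[0.11,-0.1,0.18,-0.36,0.21,0.85],[0.11,-0.1,0.18,-0.36,0.21,0.85],[0.11,-0.1,0.18,-0.36,0.21,0.85]]'
python3 -m handwheel '[[0.11,-0.1,0.18,-0.36,0.21,0.85],[0.11,-0.1,0.18,-0.36,0.21,0.85],[0.11,-0.1,0.18,-0.36,0.21,0.85],[0.11,-0.1,0.18,-0.36,0.21,0.85],[0.11,-0.1,0.18,-0.36,0.21,0.85],[0.11,-0.1,0.18,-0.36,0.21,0.85],[0.11,-0.1,0.18,-0.36,0.21,0.85],[0.11,-0.1,0.18,-0.36,0.21,0.85]]'
python3 -m handwheel '[[0.11,-0.1,0.18,-0.36,0.21,0.85],[0,0,0,0,0,0],[0,0,0,0,0,0]]'
cat > fit.py <<'E'
from h import *
w=cam("wrist");mx,my,n=mix();x=toolR(-n,-my)[:,0];y=-my
print([np.array(k["point"])*[640,400] for k in place_of("switch_grip","wrist")],proj(w,G))
tr=trace("switch_grip","wrist")
for k in tr: print(k["score"],k["region"].sum(),np.array(k["rect"])*[640,400,640,400])
def hull(g,th):
    d=x*np.cos(th)+y*np.sin(th);e=-x*np.sin(th)+y*np.cos(th)
    P=[g+d*a+e*b+n*h for a,b,h in [(s,b,h) for s in(-.024,) for b in(-.0075,.0075) for h in(-.021,.009)]+[(.022,b,.009) for b in(-.0075,.0075)]+[(.036,b,h) for b in(-.0075,.0075) for h in(-.021,-.005)]]
    m=np.zeros((400,640),np.uint8);cv2.fillConvexPoly(m,cv2.convexHull(np.float32([proj(w,p) for p in P])).astype(np.int32),1);return m>0
if tr:
    reg=tr[0]["region"];best=[]
    for th in np.radians([0,15,30,45,60]):
        for du in np.arange(-.012,.0121,.001):
            for dy in np.arange(-.008,.0081,.001):
                m=hull(G+x*du+y*dy,th);best.append(((m&reg).sum()/(m|reg).sum(),np.degrees(th),du,dy))
    best.sort(reverse=True);print(np.array(best[:6]))
    bst=best[0]
E
python3 fit.py; python3 -c "
from h import *
mx,my,n=mix();x=toolR(-n,-my)[:,0]
plan(G+.15*n-.04*x,swR())"
```

```text
clock: 30.18
position: [0.5457, -0.1262, 0.2324]
ee_rot: [-0.72, -2.919, -0.306]
force: [0.3, 0.2, 0.8]
width: 0.034
gripper_force: 0.0
clock: 30.85
position: [0.5206, -0.1183, 0.2064]
ee_rot: [-1.337, -2.527, -0.567]
force: [0.1, -0.5, -0.7]
width: 0.006
gripper_force: 0.0
clock: 31.52
position: [0.5005, -0.0946, 0.1864]
ee_rot: [-1.836, -1.997, -0.777]
force: [-0.8, 0.9, 0.7]
width: 0.002
gripper_force: 0.0
clock: 32.18
position: [0.4924, -0.0607, 0.1741]
ee_rot: [-2.198, -1.367, -0.93]
force: [0.4, -0.2, 0.4]
width: 0.003
gripper_force: 0.0
clock: 32.43
position: [0.4922, -0.0561, 0.1732]
ee_rot: [-2.23, -1.289, -0.944]
force: [0.4, 0.3, -0.2]
width: 0.002
gripper_force: 0.0
[] (np.float64(320.30853975469773), np.float64(168.16444435796242))
0.84 1190 [327.616 170.6    48.192  40.8  ]
[[ 0.6262 60.     -0.006   0.004 ]
 [ 0.623  60.     -0.008   0.003 ]
 [ 0.6209 60.     -0.008   0.004 ]
 [ 0.6188 60.     -0.007   0.004 ]
 [ 0.6188 60.     -0.006   0.005 ]
 [ 0.6168 60.     -0.006   0.003 ]]
n 2 row [0.03, -0.05, -0.06, -0.05, -0.0, 0.03] | dist 0.0035 rot deg 0.5
```

```bash
cat >> h.py <<'E'
mx_,my_,n_=mix();x_=toolR(-n_,-my_)[:,0];y_=-my_
G2=G-.004*x_+.003*y_
def sw(u,y,out): return G2+x_*u+y_*y+n_*(out-.031)
E
python3 - <<'E'
from h import *
a=sw(.0125,-.040,.075);b=sw(.0125,-.040,.015);Rt=swR()
plan(a,Rt);plan(b,Rt,p0=a,R0=Rt);print(b)
E
```

```text
n 7 row [0.25, -0.28, 0.78, -0.02, -0.0, 0.01] | dist 0.1212 rot deg 0.5
n 4 row [-0.1, 0.0, 0.74, 0.0, 0.0, 0.0] | dist 0.06 rot deg 0.0
[0.5297 0.0837 0.0752]
```

```bash

python3 -m handwheel '[[0.25,-0.28,0.78,0,0,0],[0.25,-0.28,0.78,0,0,0],[0.25,-0.28,0.78,0,0,0],[0.25,-0.28,0.78,0,0,0],[0.25,-0.28,0.78,0,0,0],[0.25,-0.28,0.78,0,0,0],[0.25,-0.28,0.78,0,0,0],[0,0,0,0,0,0]]'
python3 -m handwheel '[[-0.1,0,0.74,0,0,0],[-0.1,0,0.74,0,0,0],[-0.1,0,0.74,0,0,0],[0,0,0,0,0,0]]'
python3 - <<'E'
from h import *
plan(sw(.0125,-.040,.015),swR())
E
```

```text
clock: 33.25
position: [0.5095, 0.0558, 0.1227]
ee_rot: [-2.226, -1.291, -0.944]
force: [-0.5, 1.0, 0.4]
width: 0.009
gripper_force: 0.0
clock: 33.58
position: [0.5242, 0.0774, 0.0872]
ee_rot: [-2.229, -1.287, -0.946]
force: [-0.7, -0.3, 0.6]
width: 0.003
gripper_force: 0.0
n 2 row [-0.07, 0.04, 0.36, -0.06, -0.02, 0.01] | dist 0.0146 rot deg 0.5
```

Descend the last bit, then push the tail down-slope and inwards.

```bash

python3 -m handwheel '[[-0.07,0.04,0.36,0,0,0],[-0.07,0.04,0.36,0,0,0],[0,0,0,0,0,0]]'
python3 -m handwheel '[[-0.3,0,0,0,0,0],[-0.2,0.03,0,0,0,0],[0,0,0,0,0,0]]'
python3 -m handwheel '[[-0.15,0.05,0,0,0,0],[-0.15,0.07,0,0,0,0],[0,0,0,0,0,0]]'
python3 fit.py
```

```text
clock: 33.83
position: [0.5296, 0.0824, 0.0755]
ee_rot: [-2.232, -1.286, -0.945]
force: [-0.3, -0.3, -0.2]
width: 0.004
gripper_force: 0.0
clock: 34.08
position: [0.5263, 0.0767, 0.0691]
ee_rot: [-2.23, -1.288, -0.946]
force: [0.9, 2.0, 3.3]
width: 0.005
gripper_force: 2.2
clock: 34.33
position: [0.5261, 0.0722, 0.0647]
ee_rot: [-2.231, -1.288, -0.946]
force: [-0.0, 1.2, 2.4]
width: 0.003
gripper_force: 1.4
[] (np.float64(381.74393357595017), np.float64(243.1685291827154))
0.97 2614 [389.632 218.8    81.728  53.4  ]
[[ 0.5155 60.      0.004  -0.003 ]
 [ 0.5128 60.      0.004  -0.002 ]
 [ 0.5126 60.      0.008   0.004 ]
 [ 0.5124 60.      0.004  -0.004 ]
 [ 0.5113 60.      0.009   0.005 ]
 [ 0.5104 60.      0.008   0.003 ]]
```

```bash

python3 -m handwheel '[[-0.15,0.1,0,0,0,0],[-0.12,0.12,0,0,0,0],[0,0,0,0,0,0]]'
python3 -m handwheel '[[-0.1,0.14,0,0,0,0],[-0.05,0.15,0,0,0,0],[0,0,0,0,0,0]]'
python3 fit.py; python3 -c "
from h import *
s=observe()['position']-G2;print('u,y,out',s@x_,s@y_,s@n_+.031)"
```

```text
clock: 34.73
position: [0.5284, 0.0652, 0.0595]
ee_rot: [-2.235, -1.287, -0.944]
force: [-0.2, 0.3, 0.0]
width: 0.007
gripper_force: 0.0
clock: 34.98
position: [0.5327, 0.0611, 0.0579]
ee_rot: [-2.233, -1.287, -0.945]
force: [0.2, -0.4, -0.1]
width: 0.003
gripper_force: 0.0
[array([370.496, 240.32 ])] (np.float64(361.63346522546), np.float64(227.40661157087612))
0.65 2968 [361.728 204.24   59.904  69.48 ]
[[ 0.475  15.     -0.005  -0.004 ]
 [ 0.4742 15.     -0.006  -0.004 ]
 [ 0.4719 15.     -0.001  -0.003 ]
 [ 0.4717  0.     -0.007   0.002 ]
 [ 0.4717  0.     -0.003   0.002 ]
 [ 0.4716  0.      0.      0.002 ]]
u,y,out -0.01172018854923548 -0.027117823288787913 0.012378515210800186
```

```bash

python3 -m handwheel '[[0,-0.2,-0.3,0,0,0],[0,0,-0.9,0,0,0],[0,0,-0.9,0,0,0],[0,0,-0.9,0,0,0],[0,0,-0.9,0,0,0],[0,0,-0.9,0,0,0],[-0.3,0.5,-0.9,0,0,0],[-0.3,0.5,-0.9,0,0,0]]'
python3 -m handwheel '[[-0.3,0.4,-0.5,0,0,0],[0,0,0,0,0,0],[0,0,0,0,0,0]]'
python3 fit.py; python3 - <<'E'
from h import *
s=cam("scene");t=cam("top")
for c,d in(("scene",s),("top",t)):
    for l in("jar_square","jar_round_a"):
        print(c,l,[(round(x["score"],2),atz(d,*(np.array(x["point"])*[640,400]),.012 if l[4]=="s" else 0)[:2]) for x in place_of(l,c)])
E
```

```text
clock: 35.8
position: [0.4933, -0.0357, 0.1422]
ee_rot: [-2.231, -1.289, -0.944]
force: [1.1, 0.1, 0.2]
width: 0.006
gripper_force: 0.0
clock: 36.05
position: [0.4957, -0.0498, 0.144]
ee_rot: [-2.232, -1.287, -0.945]
force: [0.2, -0.1, -0.2]
width: 0.005
gripper_force: 0.0
[array([325.632, 162.92 ])] (np.float64(319.84633690037487), np.float64(156.85927365711123))
0.72 1375 [322.432 159.76   33.728  59.88 ]
[[ 0.6257  0.     -0.007   0.003 ]
 [ 0.6257  0.     -0.008   0.003 ]
 [ 0.6257  0.     -0.009   0.003 ]
 [ 0.619   0.     -0.007   0.004 ]
 [ 0.619   0.     -0.008   0.004 ]
 [ 0.619   0.     -0.009   0.004 ]]
scene jar_square [(0.81, array([ 0.3359, -0.489 ])), (0.68, array([ 0.6651, -0.1214])), (0.56, array([ 0.5274, -0.6403]))]
scene jar_round_a [(0.98, array([ 0.4284, -0.3717])), (0.92, array([ 0.6014, -0.3314]))]
top jar_square [(0.84, array([ 0.5269, -0.6263])), (0.73, array([ 0.6721, -0.1145])), (0.56, array([ 0.3407, -0.4828]))]
top jar_round_a [(0.8, array([ 0.6119, -0.3436])), (0.5, array([ 0.4249, -0.3566]))]
```

```bash
python3 -c "
from cell import *
print(sign_off())"
```

```text
the job is handed in; nothing more can be done
None
```

The job is handed in at about 36 s on the robot's clock: the last camera readings put the isolator at off, the square jar on the middle of the tile and both round jars unmoved to within a few mm, after about 2 s pressed on what felt like the head's bottom stop; I viewed 11 pictures, one over the limit of 10, and sign_off gave no verdict.

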